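# Wedge the rocking tube mixer

### The arm

A 6-joint arm with a two-finger parallel gripper is mounted at the origin on the work surface. World frame = base frame: x ahead of the robot, y to its left, z up, the work surface at z = 0. Lengths are in m, angles in rad, forces in N, time in s.
With the tool pointing down it reaches from about 0.35 to 0.775 m from the base axis. Payload 5.5 kg.
Tool frame: the origin (TCP) lies on the centre line of the jaws, within the pads' length; the fingertips stand 11 mm ahead of it and the grasp point (between the pads) lies 8 mm behind it (env.tip_extent is the distance from the TCP to the fingertips, in m); z points along the fingers, y is the line along which they close (so a half turn about z gives the same grasp; the last joint's range is limited). The gripper opens to 85 mm and grips with 20 to 120 N. Pads are 22 mm wide; open, the fingers measure 114 mm over their backs; the gripper's body (76 mm by 85 mm) begins 54 mm behind the grasp point. The pads swing forward as they close: fully open they stand 13 mm farther back than shut.
Start: joints at [-1.26, 0.313, 0.046, 1.304, 0, 1.431], TCP at [0.251, -0.518, 0.242] pointing down, gripper open.
Joint ranges: [-2.76, 2.76], [-0.86, 1.69], [-1.03, 1.26], [-2.2, 2.34], [-1.47, 1.5], [-3.14, 3.14]. Speed limits (rad/s): [2.57, 2.57, 3.14, 3.14, 3.14, 3.14].

### API

Orientations are given as a unit quaternion [w, x, y, z].
In Python, from workcell import env gives the robot as it stands.
- The arm moves only by the shell command python3 -m jog 'ROWS' [FORCE]. ROWS is JSON, a list of rows, each a list of 5 numbers: the gripper's target within -1 to 1 (shut at 1, half-way at 0, fully open at -1), then the shift along the tool's x, y, z in m, then the turn about the tool's z in degrees. In form: [[fingers, tx, ty, tz, turn], ...]. A call has 1 to 5 rows; each row shifts and turns the commanded pose from where the row before left it, along the tool's axes as they then stand; what a row does not reach is not made up. A row lasts 1/12 s, in which the tool goes at most 41.7 mm and 7.16 degrees, less where a joint would pass 70% of its speed; a pose out of reach is approached as far as the arm can. A call is refused whole if a number of a shift passes 0.0417 or a number of a turn 7.16, either way. A call with a gripper value outside its range is refused whole. The fingers move at their own pace and stop on an object; FORCE is the grip in N (left out, the last holds). Time passes only in rows, so rows that do not move let the fingers close. It gives the time, the measured TCP pose, the force, the opening and the grip force at its end, in the units of the state.
- env.get_state(): the state, without advancing time (a new reading comes with each control period).
- env.read_camera(name): name is "scene" or "side" or "wrist"; returns a dict with "img" (400x640x3 uint8, red, green, blue), "fov_y" (degrees; the focal length in pixels is half the picture's height over the tangent of half this angle, whatever the lens; pixels are square), "cx", "cy" (the principal point, pixels), "D" ([k1, k2, p1, p2, k3] as OpenCV has them; the pictures are not rectified), "T" (4x4, takes a point from camera to world coordinates). Camera axes: x right, y up, looking along -z (the intrinsics and any distortion apply to the point x, -y, -z); pixel columns grow to the right and rows downward; lengths in m; the calibration is good to about 2 mm. A picture is of the moment at which its call begins. There is no depth.
- env.hand_in(): hands the job in; it is judged then, once.
The state is a dict: "clock": time; "joint_pos": joint angles; "qvel": joint speeds; "tau": joint torques, N m; "tcp_pos": TCP position; "orientation": TCP orientation; "wrist_force": force on the tool from outside, world axes, zero at the start; "ft_torque": the same for the moment, N m; "finger_gap": finger opening in m; "grip_force": force on a finger pad.
Only numpy, scipy, OpenCV 4.12 (cv2) and the standard library are available. Lean on these libraries where they do the work, as an engineer would, in place of code of your own. Each camera call takes 0.05 s, during which the arm holds its last target. There are 200 camera calls.

### The job

The tube roller mixer rocks because the foot at its left-hand corner, as the robot sees it, has lost its rubber pad. With closed fingertips, push the wooden wedge along the bench, thin end first, under that bare foot until the mixer stands level and can no longer rock, then move clear. Do not pick the wedge up, do not push or lift the mixer itself, and leave the rack, jar and beaker where they are.

Things in the scene. Friction and masses are not known exactly. Their poses are not given: they have to be found in the camera images.
- wedge: Loose plain wooden wedge (50 g) flat on the bench: 100 mm long (x), 50 mm wide (y). Origin at the centre of its underside; +x points to the thin end. Its top slopes evenly from 18 mm thick at the upright square heel (x = -50) to 1.5 mm at the tip (x = +50). It starts thin end towards the bare foot, 10 to 70 mm short of it, somewhat off line. Friction about 0.6.
- bare_foot: Stud with a round steel glide, 32 mm across, slightly domed below (radius 40 mm), under the ear at the mixer's leftmost corner as the robot sees it. Origin: lowest point of the dome, on the bench while the mixer leans, 8 mm up when level. Presses down with 2 to 3 N. The mixer is level once the foot's centre is 36 mm in from the wedge's tip. The ear over it juts 18 mm past its centre towards the wedge.
- mixer: Tube roller mixer: white housing 155 mm deep (x), 320 wide (y), 115 high, rollers and tubes on top, its front turned to the robot's left. Origin on the bench under its middle; x away from its front, y along the rollers. Feet under four ears at x = +-100, y = +-130 mm: three have 46 mm black rubber pads, seen around the ears from above; the one at -100, +130 is bare. Rocks but does not slide.
- rocking (a joint): How far the mixer leans onto its bare foot, rad: 0.050 = fully, bare foot on the bench and the opposite foot in the air; 0 = level, all feet bearing (a hard stop: the wedge then goes no further and the push rises steeply). It rocks about the line through its nearest and farthest feet. Pushing the wedge in takes about 3 to 8 N on the way; friction keeps it there.
- rack: Yellow plastic tube rack, 75 x 95 x 68 mm, loose, on the robot's side of the mixer. Origin at the centre of its underside. Leave alone.
- jar: Screw-lid glass jar, 60 mm diameter, 105 mm high, loose, to the left of the bare foot. Origin at the centre of its underside. Leave alone.
- beaker: Clear beaker, 54 mm diameter, 65 mm high, loose, to the left of the bare foot. Origin at the centre of its underside. Leave alone.
There are look-alikes about, which are no part of the job. Several things look just like the wedge: the one meant starts nearest to the robot's base.

How it is judged:
At the end, for the whole second after the job is handed in: The mixer is level (within 0.006 rad, about 1 mm at the foot), with the bare foot bearing on the wedge (over 0.5 N); the wedge lies flat on the bench at rest; rack, jar and beaker are within 20 mm of where they stood (value of joint rocking below 0.006 rad and contact force between wedge and bare_foot above 0.5 N and height (world z) of wedge below 0.004 m and angle between wedge's own z axis and vertical below 0.06 rad and linear speed of wedge below 0.01 m/s and distance of each of rack, jar, beaker from where it was at the start of the episode below 0.02 m); the robot touches nothing.
It fails at once if the wedge is lifted off the bench (its middle more than 15 mm up) (height (world z) of wedge above 0.015 m).
It fails at once if the robot pushes on the mixer itself (over 8 N) (contact force between any of the fingers, the arm and mixer above 8 N).
It fails at once if the rack, jar or beaker is knocked over or moved by more than 40 mm (distance of any of rack, jar, beaker from where it was at the start of the episode above 0.04 m or angle between any of rack, jar, beaker's own z axis and vertical above 0.5 rad).
It also fails if it takes over 46 s, if anything falls off the work surface, if the arm or the gripper's body presses on something with over 40 N, if the wrist force passes 120 N, or if a joint passes its speed limit or range.

## Working session

There is one attempt and no reset: what is moved stays moved. The work goes in short steps, Python scripts to look and compute and a shell command to move; the robot and the scene stay as the last step left them, time stands still between calls to the robot, and variables do not carry over. Pictures are saved under pics/ and viewed, at most 10 in all, crops included, and the job is handed in when it is done.

```bash
ls; mkdir -p pics; cat > h.py <<'E'
import numpy as np, cv2, pickle
from workcell import env
def snap(n,f):
    c=env.read_camera(n); pickle.dump(c,open(f'pics/{f}.pkl','wb')); cv2.imwrite(f'pics/{f}.png',c['img'][:,:,::-1]); return c
def K(c):
    f=200/np.tan(np.radians(c['fov_y'])/2); return np.array([[f,0,c['cx']],[0,f,c['cy']],[0,0,1.]])
def ray(f,pts,z=0):
    c=pickle.load(open(f'pics/{f}.pkl','rb'));T=np.array(c['T'])
    u=cv2.undistortPoints(np.array(pts,float).reshape(-1,1,2),K(c),np.array(c['D'],float)).reshape(-1,2)
    d=np.c_[u[:,0],-u[:,1],-np.ones(len(u))]@T[:3,:3].T; o=T[:3,3]
    return o+d*((z-o[2])/d[:,2])[:,None]
def proj(f,P):
    c=pickle.load(open(f'pics/{f}.pkl','rb'));T=np.array(c['T'])
    p=(np.array(P,float)-T[:3,3])@T[:3,:3]*[1,-1,-1]
    return cv2.projectPoints(p.reshape(-1,1,3),np.zeros(3),np.zeros(3),K(c),np.array(c['D'],float))[0].reshape(-1,2)
E
python3 -c "
from h import *
for n in('scene','side'):
    c=snap(n,n+'0');print(n,c['T'],c['fov_y'])
print(env.get_state())"
```

```text
pics
scene [[ 0.68247504 -0.56438958  0.46442676  1.11335896]
 [ 0.73088839  0.52221598 -0.43942306 -0.40288346]
 [ 0.00547473  0.6393394   0.76890517  0.82660611]
 [ 0.          0.          0.          1.        ]] 48.631841239443375
side [[-0.9894477   0.10294102 -0.10196271  0.4977372 ]
 [-0.14437954 -0.7595446   0.6342291   0.81249704]
 [-0.01215704  0.64225785  0.76639224  0.95101173]
 [ 0.          0.          0.          1.        ]] 44.30091883136125
{'clock': 0.1, 'joint_pos': array([-1.25961215e+00,  3.13919331e-01,  4.51444611e-02,  1.30359530e+00,
        1.39534074e-05,  1.43120435e+00]), 'qvel': array([ 0.00082227, -0.00167063,  0.00236762,  0.00069396, -0.00107381,
        0.00037695]), 'tau': array([ 2.39486166e-03, -4.81726205e+01,  2.99243796e+01,  1.27654412e-02,
       -2.04221155e-04, -5.14169528e-06]), 'tcp_pos': array([ 0.25037941, -0.51716925,  0.24152263]), 'orientation': array([-7.84626928e-04,  9.74707151e-01,  2.23484563e-01, -6.04811361e-05]), 'wrist_force': array([-0.88940472,  0.20308145,  0.98418687]), 'ft_torque': array([-0.02006885,  0.04592726,  0.00621507]), 'grip_force': 0.0, 'finger_gap': 0.0858728198272344}
```

View pics/scene0.png

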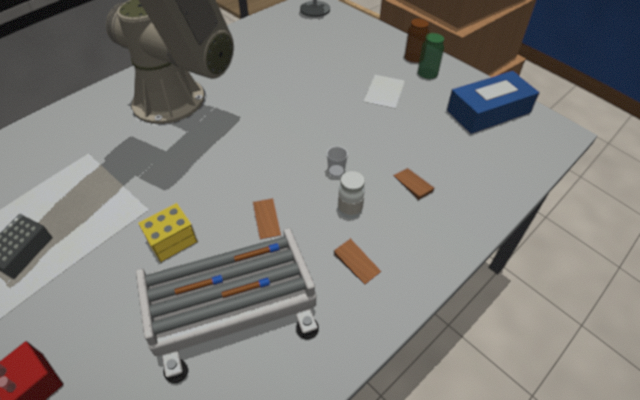

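View pics/side0.png

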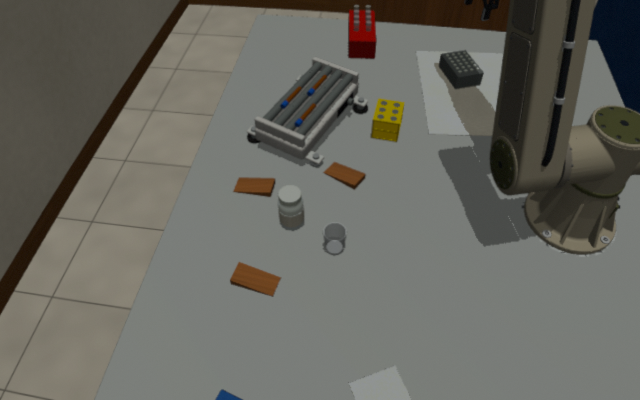

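The target wedge is at (267,218) in the scene view and (345,175) in the side view. The bare-foot ear is at (316,158) in the side view. I'll enlarge these areas.

```bash
python3 -c "
from h import *
a=cv2.imread('pics/scene0.png')[170:330,230:330];b=cv2.imread('pics/side0.png')[90:250,230:410]
a=cv2.resize(a,None,fx=3,fy=3,interpolation=2);b=cv2.resize(b,None,fx=2.7,fy=2.7,interpolation=2)
o=np.zeros((480,800,3),np.uint8);o[:,:300]=a;o[:432,310:310+b.shape[1]]=b;cv2.imwrite('pics/crop0.png',o)
for f in('scene0','side0'):
    g=cv2.imread(f'pics/{f}.png');h=cv2.cvtColor(g,cv2.COLOR_BGR2HSV)
    m=((h[:,:,1]>100)&(h[:,:,0]<18)&(h[:,:,2]>60)).astype(np.uint8)
    n,l,s,ce=cv2.connectedComponentsWithStats(m)
    for i in range(1,n):
        if s[i,4]>150 and 100<ce[i][1]<300 : 
            q=cv2.findContours((l==i).astype(np.uint8),0,2)[0][0]
            p=cv2.approxPolyDP(q,3,True).reshape(-1,2);print(f,s[i],p.tolist(),ray(f,p).round(3).tolist())
"
```

```text
scene0 [395 169  38  29 534] [[395, 175], [419, 197], [432, 189], [407, 169]] [[0.681, 0.268, 0.0], [0.77, 0.256, 0.0], [0.776, 0.301, 0.0], [0.688, 0.308, -0.0]]
scene0 [254 199  26  39 727] [[271, 199], [254, 202], [260, 237], [279, 234]] [[0.528, -0.016, -0.0], [0.507, -0.052, 0.0], [0.599, -0.105, 0.0], [0.622, -0.068, 0.0]]
scene0 [335 240  45  43 915] [[349, 240], [335, 254], [366, 282], [379, 270]] [[0.742, 0.038, 0.0], [0.747, -0.012, 0.0], [0.843, -0.013, 0.0], [0.842, 0.029, 0.0]]
scene0 [234 247  35  14 183] [[268, 248], [234, 258], [266, 252]] [[0.634, -0.111, 0.0], [0.604, -0.183, 0.0], [0.64, -0.121, 0.0]]
scene0 [175 279  37  15 208] [[211, 281], [180, 287], [175, 293]] [[0.618, -0.253, 0.0], [0.585, -0.311, 0.0], [0.59, -0.327, 0.0]]
scene0 [222 282  37  15 211] [[258, 284], [227, 290], [222, 295]] [[0.691, -0.183, 0.0], [0.658, -0.241, 0.0], [0.661, -0.255, 0.0]]
side0 [324 163  41  23 494] [[324, 172], [354, 185], [364, 175], [337, 163]] [[0.622, -0.068, -0.0], [0.539, -0.033, 0.0], [0.516, -0.071, -0.0], [0.592, -0.106, 0.0]]
side0 [234 178  41  15 548] [[234, 191], [270, 192], [274, 179], [239, 178]] [[0.842, 0.029, 0.0], [0.749, 0.02, 0.0], [0.748, -0.026, 0.0], [0.841, -0.017, -0.0]]
side0 [231 262  49  34 929] [[238, 263], [232, 281], [272, 295], [279, 277]] [[0.778, 0.24, 0.0], [0.78, 0.288, 0.0], [0.684, 0.31, 0.0], [0.678, 0.263, 0.0]]
```

View pics/crop0.png

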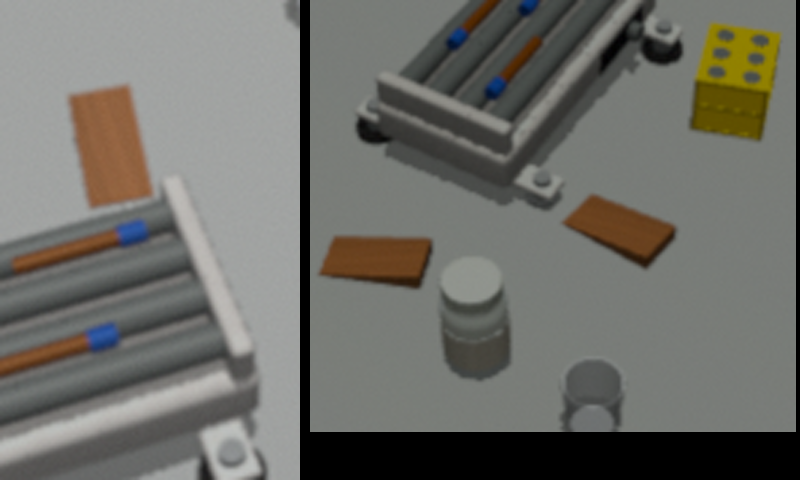

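```bash
cat > fit.py <<'E'
from h import *
from scipy.optimize import least_squares as LS
side=[(315.9,156.7),(360.7,100.3),(254,130)];sc=[(307,321),(172,363)]
print(ray('side0',side,.04).round(3),ray('scene0',sc,.04).round(3))
def feet(p,h,n):
    x,y,a=p;c,s=np.cos(a),np.sin(a)
    L=np.array([[-100,130],[100,130],[-100,-130],[100,-130]])/1e3
    if n: L=L[[0,2,1,3]]   # order: bare, nearest, farthest, opposite
    return np.c_[L@np.array([[c,s],[-s,c]])+[x,y],h+np.array([-.008,0,0,.008])]
for n in(0,1):
  for a0 in(-2.5,-1.6,-.8,0.,.8):
    f=lambda p:np.r_[(proj('side0',feet(p[:3],p[3],n)[:3])-side).ravel(),(proj('scene0',feet(p[:3],p[3],n)[2:])-sc).ravel()]
    r=LS(f,[.7,-.2,a0,.04])
    if r.cost<60: print(n,r.cost,r.x.round(4),feet(r.x[:3],r.x[3],n).round(4),r.fun.round(1))
# wedge: bottom outline + heel top, fit silhouettes by convex-hull mask IoU
from scipy.optimize import minimize
def wedge(x,y,a):
    c,s=np.cos(a),np.sin(a);P=np.array([[u,v,z] for u,z in((-50,0),(-50,18),(50,0),(50,1.5)) for v in(-25,25)])/1e3
    P[:,:2]=P[:,:2]@np.array([[c,s],[-s,c]])+[x,y];return P
ms={}
for f,b in(('scene0',(240,190,290,236)),('side0',(320,158,370,190))):
    h=cv2.cvtColor(cv2.imread(f'pics/{f}.png'),cv2.COLOR_BGR2HSV);m=((h[...,1]>80)&(h[...,0]<18)).astype(np.uint8)
    k=np.zeros_like(m);k[b[1]:b[3],b[0]:b[2]]=1;ms[f]=(m,k)
def cost(p):
    t=0
    for f,(m,k) in ms.items():
        q=np.zeros((400,640),np.uint8);h=cv2.convexHull(proj(f,wedge(*p)).astype(np.float32));cv2.fillConvexPoly(q,np.round(h*16).astype(np.int32),255,cv2.LINE_AA,4)
        t+=(np.abs(q/255.-m)*k).sum()
    return t
r=min((minimize(cost,[.57,-.062,a],method='Nelder-Mead',options=dict(initial_simplex=np.array([.57,-.062,a])+np.array([[0,0,0],[.01,0,0],[0,.01,0],[0,0,.15]]))) for a in(-.4,-.55)),key=lambda r:r.fun)
x,y,a=r.x;d=np.array([np.cos(a),np.sin(a)])
print('wedge',r.x.round(4),r.fun,'tip',r.x[:2]+.05*d,'heel',r.x[:2]-.05*d)
E
python3 fit.py
```

```text
[[ 0.645 -0.082  0.04 ]
 [ 0.55  -0.329  0.04 ]
 [ 0.829 -0.162  0.04 ]] [[ 0.838 -0.175  0.04 ]
 [ 0.735 -0.412  0.04 ]]
1 0.8090387916605865 [ 0.6916 -0.2544 -0.3882  0.0321] [[ 0.6483 -0.0962  0.0241]
 [ 0.5499 -0.3369  0.0321]
 [ 0.8334 -0.1719  0.0321]
 [ 0.735  -0.4126  0.0401]] [-0.4  0.4 -0.   0.4 -0.3 -0.3 -0.2 -0.8 -0.4  0.5]
1 0.8090387916605888 [ 0.6916 -0.2544 -0.3882  0.0321] [[ 0.6483 -0.0962  0.0241]
 [ 0.5499 -0.3369  0.0321]
 [ 0.8334 -0.1719  0.0321]
 [ 0.735  -0.4126  0.0401]] [-0.4  0.4 -0.   0.4 -0.3 -0.3 -0.2 -0.8 -0.4  0.5]
1 0.8090387916605551 [ 0.6916 -0.2544 -0.3882  0.0321] [[ 0.6483 -0.0962  0.0241]
 [ 0.5499 -0.3369  0.0321]
 [ 0.8334 -0.1719  0.0321]
 [ 0.735  -0.4126  0.0401]] [-0.4  0.4 -0.   0.4 -0.3 -0.3 -0.2 -0.8 -0.4  0.5]
1 0.8090387916605101 [ 0.6916 -0.2544 -0.3882  0.0321] [[ 0.6483 -0.0962  0.0241]
 [ 0.5499 -0.3369  0.0321]
 [ 0.8334 -0.1719  0.0321]
 [ 0.735  -0.4126  0.0401]] [-0.4  0.4 -0.   0.4 -0.3 -0.3 -0.2 -0.8 -0.4  0.5]
1 0.80903879166059 [ 0.6916 -0.2544 -0.3882  0.0321] [[ 0.6483 -0.0962  0.0241]
 [ 0.5499 -0.3369  0.0321]
 [ 0.8334 -0.1719  0.0321]
 [ 0.735  -0.4126  0.0401]] [-0.4  0.4 -0.   0.4 -0.3 -0.3 -0.2 -0.8 -0.4  0.5]
wedge [ 0.5723 -0.0662 -0.542 ] 216.15686274509807 tip [ 0.61515176 -0.09200909] heel [ 0.52948211 -0.04042702]
```

```bash
for i in 1; do python3 -m jog '[[1,0.03,-0.023,0,0],[1,0.03,-0.023,0,0],[1,0.03,-0.023,0,0],[1,0.03,-0.023,0,0],[1,0.03,-0.023,0,0]]'; done; python3 -m jog '[[1,0.03,-0.023,0,0],[1,0.03,-0.023,0,0],[1,0.03,-0.023,0,0],[1,0.03,-0.023,0,0],[1,0.03,-0.023,0,0]]'; python3 -c "
from h import *
print(ray('scene0',[(337,172),(351,203)]).round(3),ray('side0',[(334,248),(291,222)]).round(3))"
```

```text
clock: 0.52
tcp_pos: [0.3356, -0.347, 0.2418]
orientation: [-0.0, 0.975, 0.223, -0.0]
wrist_force: [0.3, -0.1, 0.2]
finger_gap: 0.0256
grip_force: 0.0
clock: 0.93
tcp_pos: [0.4205, -0.178, 0.2421]
orientation: [-0.0, 0.975, 0.223, -0.0]
wrist_force: [0.8, -0.6, -0.3]
finger_gap: 0.0
grip_force: 0.0
[[ 0.572  0.166  0.   ]
 [ 0.669  0.119 -0.   ]] [[0.566 0.169 0.   ]
 [0.679 0.107 0.   ]]
```

```bash
python3 -m jog '[[1,0.03,-0.023,0,0],[1,0.03,-0.023,0,0],[1,0.03,-0.023,0,0],[1,0.03,-0.023,0,-7],[1,0,0,0,-7]]'; python3 -m jog '[[1,0,0,0,-7],[1,0,0,0,-7],[1,0,0,0,-7],[1,0,0,0,-7],[1,0,0,0,-7]]';python3 -m jog '[[1,0,0,0,-7],[1,0,0,0,-7],[1,0,0,0,-7],[1,0,0,0,-7],[1,0,0,0,-7]]';python3 -m jog '[[1,0,0,0,-7],[1,0,0,0,-7],[1,0,0,0,-7],[1,0,0,0,-2.5],[1,0,0,0,0]]'
python3 -c "
from h import *
snap('wrist','w1');s=env.get_state();print(s['joint_pos'],s['tcp_pos'])
q=s['orientation'];print(2*np.arctan2(q[2],q[1]))"
```

```text
clock: 1.35
tcp_pos: [0.49, -0.0395, 0.2419]
orientation: [-0.001, 0.938, 0.346, 0.001]
wrist_force: [-0.2, 0.1, 0.7]
finger_gap: 0.0
grip_force: 0.0
clock: 1.77
tcp_pos: [0.488, -0.0445, 0.2418]
orientation: [-0.0, 0.792, 0.61, -0.0]
wrist_force: [-0.4, -0.7, -0.1]
finger_gap: 0.0
grip_force: 0.0
clock: 2.18
tcp_pos: [0.4879, -0.0447, 0.2418]
orientation: [-0.0, 0.572, 0.82, -0.0]
wrist_force: [-0.4, -0.2, 0.4]
finger_gap: 0.0001
grip_force: 0.0
clock: 2.6
tcp_pos: [0.488, -0.0447, 0.2419]
orientation: [-0.0, 0.396, 0.918, -0.0]
wrist_force: [0.6, 0.1, 0.2]
finger_gap: 0.0001
grip_force: 0.0
[-2.55310029e-01  1.49623321e-01 -1.66026187e-01  1.25591486e+00
 -9.92746221e-05  5.60492964e-01] [ 0.48801346 -0.04472399  0.24193746]
2.3257896989846025
```

View pics/w1.png

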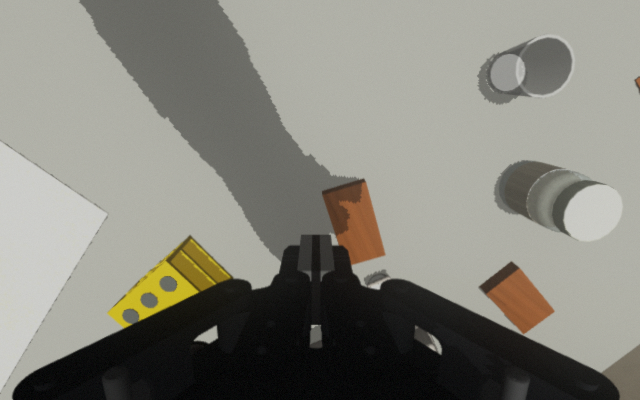

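The target wedge's heel corners are at about (323,190) and (364,180), and its tip corners at (349,263) and (384,257). The bare ear's stud is at about (377,277), just beyond the tip.

```bash
python3 -c "
from h import *
p=ray('w1',[(323,190),(364,180),(349,264),(385,256)],[0,0,0,0]).round(4);print(p)
h=(p[0]+p[1])/2;t=(p[2]+p[3])/2;d=t-h;print(h,t,np.hypot(*d[:2]),np.arctan2(d[1],d[0]));print(ray('w1',[(377,274)],.024))
print(proj('w1',[[.6483,-.0962,.024]]))
W=lambda x,y,a:[[x+u*np.cos(a)-v*np.sin(a),y+u*np.sin(a)+v*np.cos(a),0] for u in(-.05,.05) for v in(-.025,.025)]
print(proj('w1',W(.5723,-.0662,-.542)))
"
```

```text
[[ 0.5143 -0.0594  0.    ]
 [ 0.5402 -0.0187  0.    ]
 [ 0.6024 -0.1055  0.    ]
 [ 0.6269 -0.0677  0.    ]]
[ 0.52725 -0.03905  0.     ] [ 0.61465 -0.0866   0.     ] 0.09949755022109844 -0.49826386335628453
[[ 0.62487055 -0.08517883  0.024     ]]
[[383.95174869 292.27188549]]
[[323.02846713 192.77729269]
 [365.11154564 181.42245401]
 [344.3741878  268.16272174]
 [383.93278868 258.13914004]]
```

```bash
python3 -m jog '[[1,0,0,0.02,-6.1],[1,0,0,0.02,-6.1],[1,0,0,0.02,-6.1],[1,0,0,0.02,-6.1],[1,0,0,0,0]]'; python3 -m jog '[[1,-0.003,0.013,0.036,0],[1,0,0,0.036,0],[1,0,0,0.036,0],[1,0,0,0,0],[1,0,0,0,0]]'
python3 -c "
from h import *
s=env.get_state();q=s['orientation'];print(s['tcp_pos'],2*np.arctan2(q[2],q[1]))
snap('side','s2');a=cv2.imread('pics/s2.png')[90:240,230:430];cv2.imwrite('pics/s2c.png',cv2.resize(a,None,fx=4,fy=4,interpolation=2))"
```

```text
clock: 3.07
tcp_pos: [0.4856, -0.0441, 0.1586]
orientation: [-0.003, 0.193, 0.981, 0.0]
wrist_force: [-2.2, 0.2, -0.6]
finger_gap: 0.0002
grip_force: 0.0
clock: 3.48
tcp_pos: [0.4945, -0.0335, 0.0538]
orientation: [-0.002, 0.194, 0.981, 0.0]
wrist_force: [0.8, -0.2, 0.2]
finger_gap: 0.0001
grip_force: 0.0
[ 0.49452298 -0.03354582  0.05378819] 2.750300434074005
```

View pics/s2c.png

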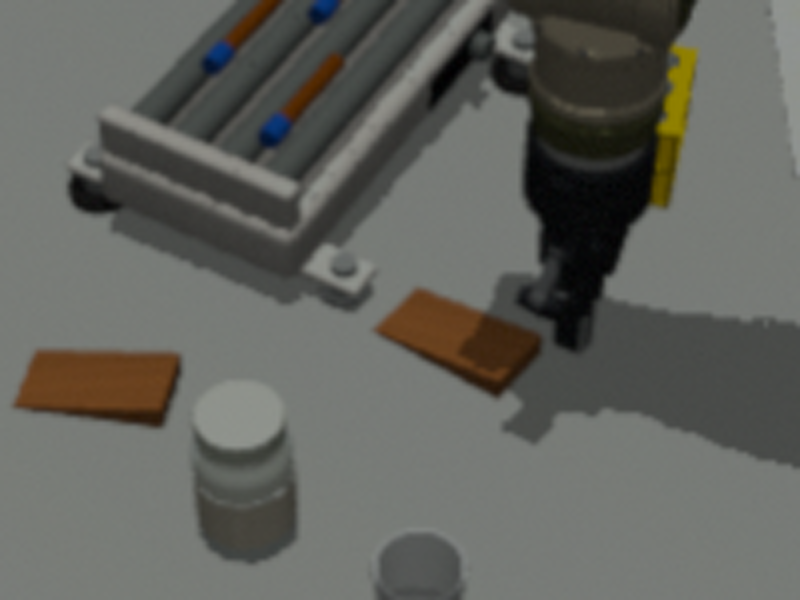

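Shut fingertips hover behind the heel (crop (575,340)), clear of everything. I'll lower them and push until just short of the foot.

```bash
python3 -m jog '[[1,0,0,0.02,0],[1,0,0,0.018,0],[1,-0.006,0,0,0],[1,-0.006,0,0,0],[1,-0.004,0,0,0]]'; python3 -m jog '[[1,-0.004,0,0,0],[1,-0.004,0,0,0],[1,-0.004,0,0,0],[1,-0.004,0,0,0],[1,-0.004,0,0,0]]';  python3 -m jog '[[1,0,0,0,0]]'
python3 -c "
from h import *
s=env.get_state();q=s['orientation'];print(s['tcp_pos'],2*np.arctan2(q[2],q[1]))
snap('side','s3');snap('scene','c3');a=cv2.imread('pics/s3.png')[130:210,280:400];b=cv2.imread('pics/c3.png')[180:280,230:330]
o=np.zeros((400,800,3),np.uint8);o[:267,:400]=cv2.resize(a,(400,267),interpolation=2);o[:,400:]=cv2.resize(b,(400,400),interpolation=2);cv2.imwrite('pics/d3.png',o)"
```

```text
clock: 3.95
tcp_pos: [0.5138, -0.0409, 0.0189]
orientation: [0.002, 0.193, 0.981, -0.0]
wrist_force: [0.7, 0.0, -0.4]
finger_gap: 0.0
grip_force: 0.1
clock: 4.37
tcp_pos: [0.5297, -0.0477, 0.0165]
orientation: [0.0, 0.193, 0.981, -0.0]
wrist_force: [-0.5, 0.3, 0.8]
finger_gap: 0.0
grip_force: 0.3
clock: 4.45
tcp_pos: [0.5304, -0.048, 0.0165]
orientation: [0.001, 0.193, 0.981, -0.0]
wrist_force: [0.3, -0.3, -0.4]
finger_gap: 0.0002
grip_force: 0.0
[ 0.5303909  -0.04800022  0.01645466] 2.7526032207112134
```

View pics/d3.png

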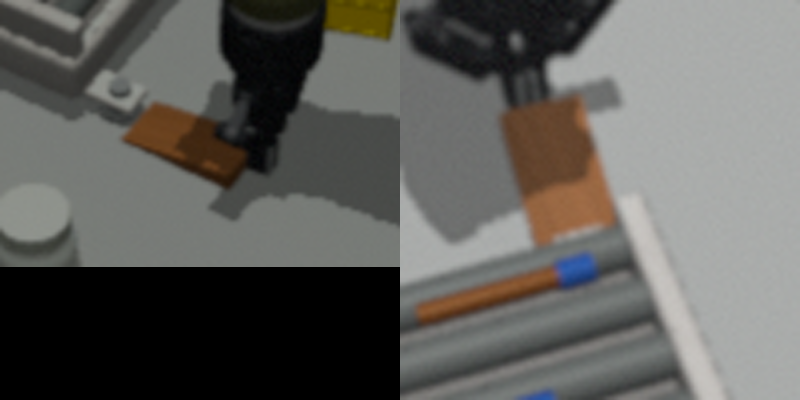

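The wedge tip has reached the ear's edge, with the tip-left corner at crop (122,140) and the fingers behind the heel.

```bash
python3 -c "
from h import *
a=ray('s3',[(316.6,172),(326.5,160.9),(348.4,186.1)]);b=np.r_[ray('c3',[(255.3,209.3),(275,203.8)],.018),ray('c3',[(265,241.8),(283.5,235.5)],.002)]
print(a.round(4),b.round(4))
F=np.array([.6483,-.0962]);
d=a[0]-a[2];print(np.arctan2(d[1],d[0]))
for u,v in((0,2),(1,3)): e=b[v]-b[u];print(np.arctan2(e[1],e[0]))
e=b[1]-b[0];print(np.arctan2(-e[0],e[1]))
D=np.array([np.cos(-.39),np.sin(-.39)]);N=np.array([-D[1],D[0]])
for p in(*a,*b,env.get_state()['tcp_pos']): print((p[:2]-F)@D,(p[:2]-F)@N)
"
```

```text
[[ 0.6412 -0.0655  0.    ]
 [ 0.6207 -0.1096  0.    ]
 [ 0.5526 -0.0272  0.    ]] [[ 0.5399 -0.0709  0.018 ]
 [ 0.5583 -0.0264  0.018 ]
 [ 0.6179 -0.1058  0.002 ]
 [ 0.6329 -0.0639  0.002 ]]
-0.4076957775476334
-0.42076967504434587
-0.4667090519708377
-0.3934979354520715
-0.01821277856618648 0.025725650744423578
-0.02040307886248104 -0.022888805906011268
-0.11469892081587213 0.027433226294869363
-0.10992293818463357 -0.01781196511981844
-0.109754344068237 0.030386016544513315
-0.024490369277517805 -0.020441527421789285
-0.026538941488445725 0.023990091844820382
-0.12836411750039717 -0.00025316894339346796
```

Aligned within about 2 mm of the foot's line. I'll push it in while watching the force.

```bash
python3 -m jog '[[1,-0.004,0,0,0],[1,-0.004,0,0,0],[1,-0.004,0,0,0],[1,-0.004,0,0,0],[1,-0.004,0,0,0]]'; python3 -m jog '[[1,-0.004,0,0,0],[1,-0.004,0,0,0],[1,-0.004,0,0,0],[1,-0.003,0,0,0],[1,0,0,0,0]]'
python3 -c "
from h import *
s=env.get_state();print(s['tcp_pos'],s['wrist_force'])
snap('side','s4');a=cv2.imread('pics/s4.png')[110:220,260:400];cv2.imwrite('pics/s4c.png',cv2.resize(a,None,fx=4,fy=4,interpolation=2))"
```

```text
clock: 4.97
tcp_pos: [0.5448, -0.0541, 0.0157]
orientation: [-0.003, 0.193, 0.981, 0.0]
wrist_force: [-9.0, 3.1, 5.4]
finger_gap: -0.0005
grip_force: 4.0
clock: 5.38
tcp_pos: [0.5607, -0.0605, 0.0157]
orientation: [-0.001, 0.193, 0.981, 0.0]
wrist_force: [-3.1, 0.7, -1.2]
finger_gap: 0.0003
grip_force: 1.8
[ 0.56068292 -0.06046383  0.01571066] [-3.06088378  0.7451991  -1.19830298]
```

View pics/s4c.png

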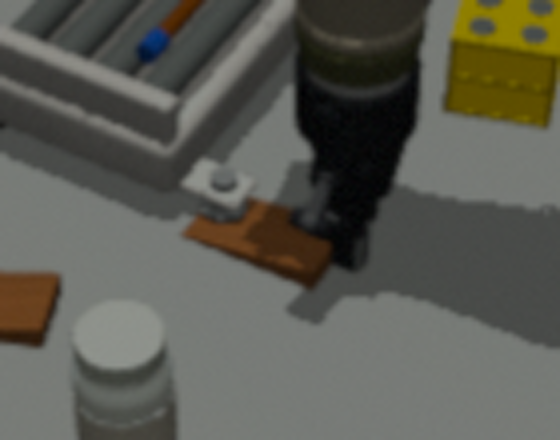

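The wedge is running straight under the foot. I'll continue in finer steps.

```bash
python3 -m jog '[[1,-0.003,0,0,0],[1,-0.003,0,0,0],[1,-0.003,0,0,0],[1,-0.003,0,0,0],[1,0,0,0,0]]'; python3 -m jog '[[1,-0.002,0,0,0],[1,0,0,0,0]]'; python3 -m jog '[[1,-0.002,0,0,0],[1,0,0,0,0]]'; python3 -m jog '[[1,-0.0015,0,0,0],[1,0,0,0,0]]'
```

```text
clock: 5.85
tcp_pos: [0.5737, -0.0657, 0.0162]
orientation: [0.0, 0.193, 0.981, -0.0]
wrist_force: [-0.6, 0.8, -2.0]
finger_gap: 0.0003
grip_force: 0.8
clock: 6.02
tcp_pos: [0.5751, -0.0663, 0.0163]
orientation: [0.0, 0.193, 0.981, -0.0]
wrist_force: [-1.6, 0.5, -2.3]
finger_gap: 0.0001
grip_force: 1.0
clock: 6.18
tcp_pos: [0.5768, -0.067, 0.0163]
orientation: [0.0, 0.193, 0.981, -0.0]
wrist_force: [-2.6, 0.8, -2.2]
finger_gap: 0.0001
grip_force: 1.1
clock: 6.35
tcp_pos: [0.5781, -0.0675, 0.0163]
orientation: [0.0, 0.193, 0.981, -0.0]
wrist_force: [-1.5, 0.6, -0.3]
finger_gap: -0.0001
grip_force: 1.2
```

```bash
python3 -m jog '[[1,-0.002,0,0,0]]'; python3 -m jog '[[1,-0.002,0,0,0]]'; python3 -m jog '[[1,-0.002,0,0,0]]'
```

```text
clock: 6.43
tcp_pos: [0.5794, -0.0681, 0.0162]
orientation: [-0.0, 0.193, 0.981, -0.0]
wrist_force: [-2.4, 0.7, -0.8]
finger_gap: 0.0003
grip_force: 1.5
clock: 6.52
tcp_pos: [0.5816, -0.069, 0.0163]
orientation: [-0.0, 0.193, 0.981, -0.0]
wrist_force: [-2.6, 1.4, -1.6]
finger_gap: -0.0001
grip_force: 1.4
clock: 6.6
tcp_pos: [0.5833, -0.0697, 0.0162]
orientation: [-0.0, 0.193, 0.981, 0.0]
wrist_force: [-4.4, 1.5, -2.2]
finger_gap: -0.0001
grip_force: 2.5
```

```bash
python3 -m jog '[[1,-0.002,0,0,0]]'; python3 -m jog '[[1,-0.002,0,0,0]]'
python3 -c "
from h import *
snap('side','s5');a=cv2.imread('pics/s5.png')[70:200,240:400];cv2.imwrite('pics/s5c.png',cv2.resize(a,None,fx=4,fy=4,interpolation=2))"
```

```text
clock: 6.68
tcp_pos: [0.5842, -0.0701, 0.0159]
orientation: [-0.001, 0.193, 0.981, 0.0]
wrist_force: [-10.2, 4.0, 5.6]
finger_gap: 0.0001
grip_force: 5.5
clock: 6.77
tcp_pos: [0.5843, -0.0702, 0.0159]
orientation: [-0.003, 0.193, 0.981, 0.0]
wrist_force: [-13.5, 5.5, 8.9]
finger_gap: 0.0002
grip_force: 7.3
```

View pics/s5c.png

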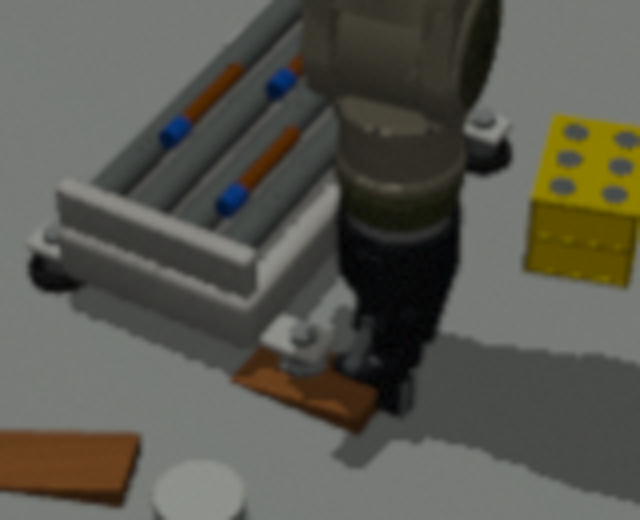

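The push force rose steeply while the tool stopped advancing, which is the hard stop. The wedge sits well under the foot. I'll back off and verify.

```bash
python3 -m jog '[[1,0.006,0,0,0],[1,0.012,0,0,0],[1,0.02,0,0,0],[1,0.02,0,0,0],[1,0.01,0,-0.02,0]]'; python3 -m jog '[[1,0.02,0,-0.03,0],[1,0.02,0,-0.03,0],[1,0.02,0,-0.03,0],[1,0,0,-0.03,0],[1,0,0,0,0]]'
python3 -c "
from h import *
snap('side','s6');snap('scene','c6');a=cv2.imread('pics/s6.png')[80:210,235:395];b=cv2.imread('pics/side0.png')[80:210,235:395]
cv2.imwrite('pics/s6c.png',np.hstack([cv2.resize(i,None,fx=2.5,fy=2.5,interpolation=2) for i in(b,a)]))
# predicted stud/pad shifts lean->level, and measured shift of the opposite/bare ear patches
for cam,f0,f1,p,P in(('side','side0','s6',(316,157),(.6483,-.0962,.0241)),('scene','scene0','c6',(172,363),(.735,-.4126,.0401))):
    g=[cv2.cvtColor(cv2.imread(f'pics/{f}.png'),6) for f in(f0,f1)]
    t=cv2.resize(g[0][p[1]-6:p[1]+7,p[0]-8:p[0]+9],None,fx=4,fy=4,interpolation=2);w=cv2.resize(g[1][p[1]-18:p[1]+19,p[0]-20:p[0]+21],None,fx=4,fy=4,interpolation=2)
    r=cv2.matchTemplate(w,t,5);_,v,_,l=cv2.minMaxLoc(r);dz=.008 if cam=='side' else -.008
    print(cam,v,'measured',np.array(l)/4-12,'pred',proj(f0,[np.array(P)+[0,0,dz]])-proj(f0,[P]))
"
```

```text
clock: 7.23
tcp_pos: [0.521, -0.0446, 0.0338]
orientation: [-0.002, 0.193, 0.981, -0.0]
wrist_force: [-1.5, -0.1, -0.3]
finger_gap: 0.0003
grip_force: 0.0
clock: 7.65
tcp_pos: [0.4729, -0.0235, 0.1631]
orientation: [0.007, 0.193, 0.981, -0.0]
wrist_force: [0.8, 0.3, 0.1]
finger_gap: -0.0003
grip_force: 0.0
side 0.923879861831665 measured [-0.25 -2.5 ] pred [[-0.04830801 -2.14102146]]
scene 0.9788466095924377 measured [0.75 2.5 ] pred [[1.16303022 1.50887116]]
```

View pics/s6c.png

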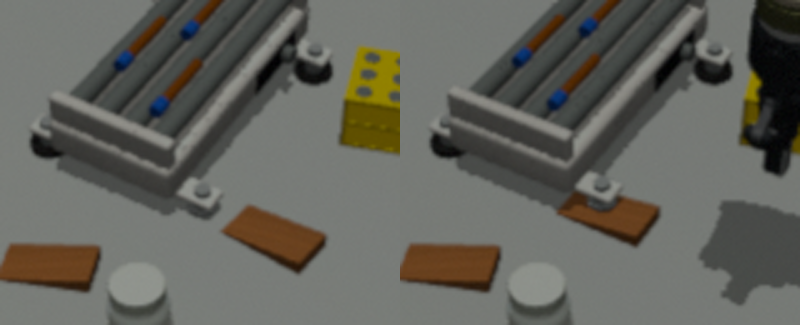

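The wedge lies under the ear, and the image shifts match full levelling: the bare foot is up about 8 mm and the opposite foot is down. The arm is clear, so I'll hand in.

```bash
python3 -m jog '[[1,0,0,0,0],[1,0,0,0,0],[1,0,0,0,0]]'; python3 -c "
from workcell import env
print(env.hand_in())"
```

```text
clock: 8.0
tcp_pos: [0.4683, -0.0228, 0.1551]
orientation: [-0.001, 0.193, 0.981, -0.0]
wrist_force: [-0.4, 0.2, 0.1]
finger_gap: 0.0
grip_force: 0.0
the job is handed in; nothing more can be done
None
```

I pushed the wedge under the bare foot to the hard stop; camera shifts match the mixer standing level. The arm is clear and the job was handed in at about 8 s; no verdict came back.

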